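# Loosen the vortex mixer's lock ring

## Task

Loosen the knurled lock ring around the cup of the vortex mixer: with a fingertip on its rim, roll it counter-clockwise (seen from above), keeping count, until the index bar on the ring has come round to the fixed pointer on the mixer for the third time, and stop with the bar lined up with the pointer, never running far past it. Leave the jar sitting in the cup, lift nothing, leave the other jars and the tip box where they stand, and finish clear of everything.

Things in the scene. Friction and masses are not known exactly. Their poses are not given: they have to be found in the camera images.
- mixer: Round white bench vortex mixer, fixed (never moves): foot 148 mm in diameter tapering to a flat deck 128 mm in diameter, 95 mm above the bench. Origin: centre of the underside; z up, +x towards the pointer. In the middle a fixed grey cup (outer diameter 73 mm, inner 66 mm, floor 95 mm and rim 134 mm above the bench) holds a loose jar.
- ring_centre (a point): On the vertical axis of mixer and lock ring, at the height of the ring's flat top, 136 mm above the bench. The aluminium ring is 24 mm high (112 to 136 mm above the bench, 17 mm of air under it); its rim, radius 45 mm, carries eight evenly spaced upright ribs, round bars of 5 mm radius centred 47 mm from the axis, so reaching out to 52 mm.
- index (a point): Outer end of the index bar on the lock ring, 52 mm from the axis, 136 mm above the bench; turns with the ring. The bar is dark, 13 mm long radially, 8 mm wide, 2.5 mm high; one of the ribs is at the same bearing.
- lock_ring (a joint): Turn of the lock ring, rad, growing counter-clockwise seen from above (loosening). 0: index bar first at the pointer; 6.283: second time; 12.566: third. Starts at -3.4 to -0.6; stops at -4.2 and 16. Captive: does not rise; stays where it is left. Turning takes 0.1 N m (2 to 3 N at the rim): push a rib or drag the rim with a fingertip.
- cup_jar: Small pale translucent jar with a lid, 62 mm diameter, 55 mm high, 60 g, loose, standing in the mixer's cup, its top 150 mm above the bench (14 mm above the ring). Origin: centre of its underside. Leave it.
- jar_a: Pale translucent lidded jar, 68 mm diameter, 60 mm high, 90 g, standing loose on the bench beside the mixer. Origin: centre of its underside. Leave it.
- jar_b: A second jar like jar_a. Leave it.
- tip_box: Pipette tip box, 85 by 120 by 56 mm high, 250 g, yellowish with a green holed top, loose on the bench beside the mixer. Origin: centre of its underside. Leave it.
- pointer (a point): The pointer: a fixed dark bar on the mixer's deck, 12 mm long radially (52 to 64 mm from the axis), 8 mm wide, 4 mm high, its top 99 mm above the bench. This point is the middle of its top.
Not all that is in view belongs to the job. What is shaped like the mixer but orange is not meant.

How it is judged (in metres and radians):
On the way, in this order (a step that is already met when the one before it is completed fails the run):
1. the index bar has come round past the pointer once (value of joint lock_ring above 0.1 rad), for 0.1 s.
2. the index bar has come round past the pointer a second time (value of joint lock_ring above 6.383 rad), for 0.1 s.
At the end, for the whole second after the job is handed in: The index bar stands at the pointer for the third time (ring at 12.57 rad, within 0.3 rad) and the ring is still; the jar still sits upright on the floor of the cup; jars and tip box within 20 mm of where they stood (value of joint lock_ring between 12.266 and 12.866 rad and velocity of joint lock_ring between -0.05 and 0.05 rad/s and horizontal distance between cup_jar and mixer below 0.006 m and z of cup_jar in the frame of mixer below 0.1 m and angle between cup_jar's own z axis and vertical below 0.1 rad and distance of each of jar_a, jar_b, tip_box from where it was at the start of the episode below 0.02 m); the robot touches nothing.
It fails at once if the ring was run far past the pointer (more than 0.6 rad beyond its third meeting) (value of joint lock_ring above 13.166 rad).
It fails at once if the jar was lifted or knocked out of the cup (z of cup_jar in the frame of mixer above 0.107 m or angle between cup_jar's own z axis and vertical above 0.3 rad).
It fails at once if a bystander was moved, lifted or tipped (distance of any of jar_a, jar_b, tip_box from where it was at the start of the episode above 0.02 m or angle between any of jar_a, jar_b, tip_box's own z axis and vertical above 0.3 rad).
It also fails if it takes over 72 s, if anything falls off the work surface, if the arm or the gripper's body presses on something with over 40 N, if the wrist force passes 120 N, or if a joint passes its speed limit or range.

## Robot

A 7-joint arm with a two-finger parallel gripper is mounted at the origin on the work surface. World frame = base frame: x ahead of the robot, y to its left, z up, the work surface at z = 0. Lengths are in mm, angles in rad, forces in N, time in s.
With the tool pointing down it reaches from about 400 to 850 mm from the base axis. Payload 4.5 kg.
Tool frame: the origin (TCP) lies between the finger pads; the fingertips stand 17 mm ahead of it and the grasp point (between the pads) lies 2 mm behind it (tip_extent is the distance from the TCP to the fingertips, in mm); z points along the fingers, y is the line along which they close (so a half turn about z gives the same grasp; the last joint's range is limited). The gripper opens to 88 mm and grips with 3 to 60 N. Pads are 18 mm wide; open, the fingers measure 123 mm over their backs; the gripper's body (75 mm by 187 mm) begins 45 mm behind the grasp point.
Start: joints at [1.29, 0.689, -0.195, 1.565, 0.157, 0.902, -0.215], TCP at [193.545, -594.3, 255.743] pointing down, gripper open.
Joint ranges: [-3.01, 3.01], [-0.46, 2.08], [-1.47, 1.51], [0.13, 2.56], [-1, 4.14], [0.04, 2.09], [-2.66, 2.66]. Speed limits (rad/s): [2.57, 2.57, 3.14, 3.14, 3.14, 3.14, 3.14].

## Interface

Orientations are given as a rotation vector (axis times angle).
In Python, from station import * gives the robot as it stands. The module is installed in compiled form; this text tells all that it offers.
- The arm moves only by the tool play_rows, never from a script. Its argument "motion" is a list that holds one entry, the list of rows, each a list of 5 numbers: the shift along the tool's x, y, z in cm, then the turn about the tool's z in degrees, then the finger opening in cm, from 0 to 8.81. A call has 1 to 12 rows; each row is the pose to reach, as a shift and turn from the pose commanded when the call began, along the tool's axes at that moment; what a row does not reach only later rows make up. A row lasts 1/10 s, in which the tool goes at most 50 mm and 8.59 degrees, less where a joint would pass 70% of its speed; a pose out of reach is approached as far as the arm can. A call with a gripper value outside its range is refused whole. The fingers move at their own pace and stop on an object; the grip force is fixed at half the most. Time passes only in rows, so rows that repeat a pose let the fingers close. It gives the time, the measured TCP pose, the force, the opening and the grip force at its end, in the units of the state.
- observe(): the state, without advancing time (a new reading comes with each control period).
- grab_frame(name): name is "side" or "top"; returns a dict with "color" (384x512x3 uint8, blue, green, red), "mtx" (3x3 intrinsics, pixels), "dist_coeffs" ([k1, k2, p1, p2, k3] as OpenCV has them; the pictures are not rectified), "rvec" (rotation vector, rad) and "tvec" (3), from world to camera coordinates, as OpenCV has them. Camera axes: x right, y down, z forward; pixel columns grow to the right and rows downward; lengths in mm; the calibration is good to about 2 mm. A picture is of the moment at which its call begins. There is no depth.
- sign_off(): hands the job in; it is judged then, once.
The state is a dict: "t": time; "joint_pos": joint angles; "dq": joint speeds; "joint_torque": joint torques, N m; "ee_pos": TCP position; "tcp_rot": TCP orientation; "ft_force": force on the tool from outside, world axes, zero at the start; "wrist_torque": the same for the moment, N m; "finger_gap": finger opening in mm; "grip_force": force on a finger pad.
Only numpy, scipy, OpenCV 4.12 (cv2) and the standard library are available. Lean on these libraries where they do the work, as an engineer would, in place of code of your own. Each camera call takes 0.05 s, during which the arm holds its last target. There are 200 camera calls.

## Working session

There is one attempt and no reset: what is moved stays moved. The work goes in short steps, Python scripts to look and compute and a tool call to move; the robot and the scene stay as the last step left them, time stands still between calls to the robot, and variables do not carry over. Pictures are saved under pics/ and viewed, at most 10 in all, crops included, and the job is handed in when it is done.

Besides the shell and the picture viewer there is one more tool, called by a JSON object that holds its "fn" and its "kwargs". play_rows: Moves the arm, as the interface text tells. Its arguments: {"type":"object","properties":{"motion":{"type":"array"}},"required":["motion"]}

```bash
mkdir -p pics
cat > h.py <<'E'
from station import *
import numpy as np, cv2
def ray(f,px):
    K=np.array(f["mtx"],float);d=np.array(f["dist_coeffs"],float)
    R=cv2.Rodrigues(np.array(f["rvec"],float))[0];t=np.array(f["tvec"],float).reshape(3)
    u=cv2.undistortPoints(np.array([[px]],float),K,d).reshape(2)
    return -R.T@t, R.T@np.array([u[0],u[1],1])
def at_z(f,px,z):
    c,v=ray(f,px); return c+v*(z-c[2])/v[2]
def proj(f,P):
    return cv2.projectPoints(np.array(P,float).reshape(-1,1,3),np.array(f["rvec"],float),np.array(f["tvec"],float),np.array(f["mtx"],float),np.array(f["dist_coeffs"],float))[0].reshape(-1,2)
E
python3 - <<'E'
from h import *
print(observe())
a=grab_frame("top");b=grab_frame("side")
cv2.imwrite("pics/top0.png",a["color"]);cv2.imwrite("pics/side0.png",b["color"])
for f in(a,b): print(ray(f,(256,192)))
E
```

```text
{'t': 0.0, 'joint_pos': array([ 1.28981311,  0.68996841, -0.19452705,  1.56633661,  0.15726882,
        0.90245715, -0.2150835 ]), 'dq': array([ 0.00011781,  0.00036827,  0.0010413 , -0.00190646,  0.00114971,
       -0.00048502,  0.00088106]), 'joint_torque': array([-1.67364860e-04, -5.27572238e+01, -1.26748469e+00, -1.53427953e+01,
       -5.27760526e-02,  6.60628342e-03,  1.91449913e-04]), 'ee_pos': array([ 193.29572887, -593.74061194,  254.92200598]), 'tcp_rot': array([-3.10101771e+00, -4.92288933e-01,  5.81213419e-04]), 'ft_force': array([ 0.11041107, -0.80382124, -1.10293883]), 'wrist_torque': array([-0.04721546, -0.0217777 ,  0.04968486]), 'grip_force': 0.0, 'finger_gap': 87.92485724668381}
(array([ 386.69894302,   38.18059286, 1020.93745328]), array([ 0.18312333,  0.00681583, -0.98311284]))
(array([ 221.75184963, 1071.59515897,  731.7898709 ]), array([ 0.2804387 , -0.82552449, -0.4898525 ]))
```

View pics/top0.png

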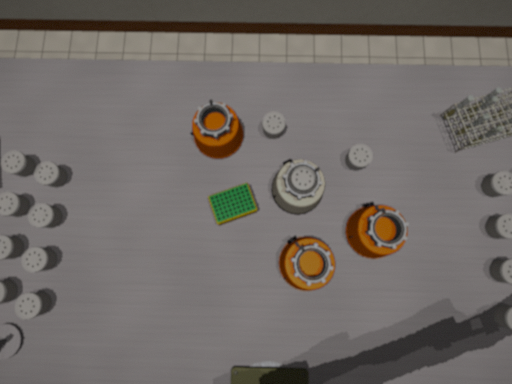

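View pics/side0.png

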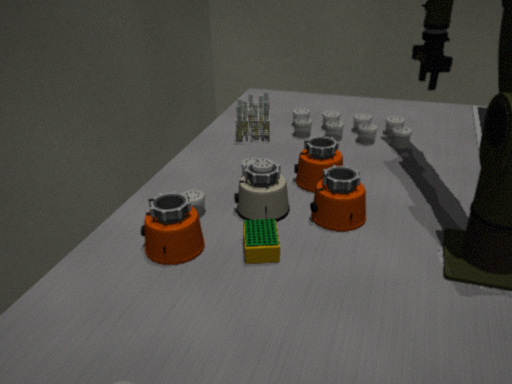

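The white mixer is at top px (299,185) and side px (262,190). The orange lookalikes, at top (217,128), (379,230) and (309,262), don't fit because the one meant is white with a jar in its cup. The jars are at (273,124) and (360,156), and the tip box is at (233,203). Next I'll confirm this in an enlarged crop.

Run:
```python
from h import *
a=cv2.imread("pics/top0.png");b=cv2.imread("pics/side0.png")
A=cv2.resize(a[145:225,260:340],(560,560),interpolation=cv2.INTER_CUBIC)
B=cv2.resize(b[150:230,228:298],(490,560),interpolation=cv2.INTER_CUBIC)
cv2.imwrite("pics/crop0.png",cv2.resize(np.hstack([A,B]),(800,427)))
f=grab_frame("top");g=grab_frame("side")
for p,z in(((302,179),150),((273,124),60),((360,156),60),((233,203),56),((217,123),136),((385,229),136),((312,263),136)): print(p,at_z(f,p,z).round(1))
print(at_z(g,(261,162),150).round(1))
```

```text
(302, 179) [585.  -70.9 150. ]
(273, 124) [765.3   0.9  60. ]
(360, 156) [ 675.7 -245.    60. ]
(233, 203) [534.  107.6  56. ]
(217, 123) [734.9 152.1 136. ]
(385, 229) [ 465.7 -278.7  136. ]
(312, 263) [378.1 -97.  136. ]
[593.4 -70.9 150. ]
```

View pics/crop0.png

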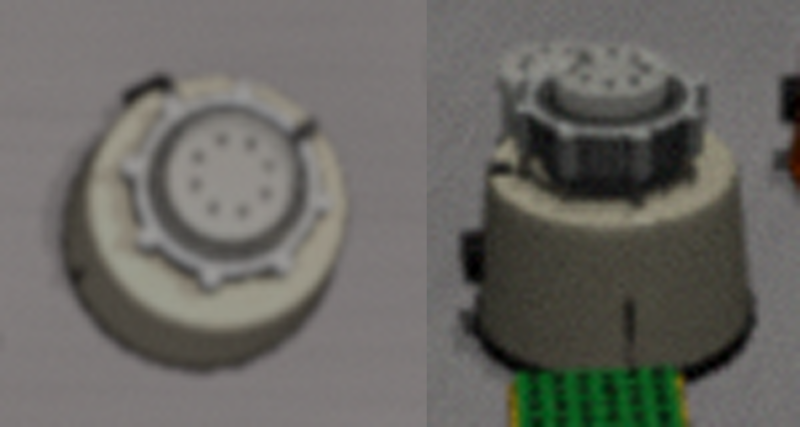

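Run:
```python
from h import *
f=grab_frame("top");g=grab_frame("side")
c1=at_z(f,(303.5,178.8),150); c2=at_z(g,(228+182/5.33,150+66/5.33),150)
print(c1,c2)
c=c1.copy()
for n,im,p,z in(("idx",f,(260+303/5.33,145+128/5.33),136),("ptr",f,(260+147/5.33,145+90/5.33),99),("ptrside",g,(228+78/5.33,150+167/5.33),99)):
    q=at_z(im,p,z); d=(q-c)[:2]; print(n,q.round(1),np.hypot(*d).round(1),np.degrees(np.arctan2(d[1],d[0])).round(1))
for cc in (c1,c2,(c1+c2)/2):
  for nm,im in(("top",f),("side",g)):
    th=np.linspace(0,2*np.pi,8,endpoint=False)
    col=(im["color"].copy())
    for r,z in((64,95),(45,136),(31,150),(74,0)):
        th=np.linspace(0,2*np.pi,100);P=proj(im,np.c_[cc[0]+r*np.cos(th),cc[1]+r*np.sin(th),0*th+z])
        print(nm,r,P.min(0).round(1),P.max(0).round(1))
```

```text
[585.64582264 -74.65092878 150.        ] [589.71718176 -69.4666836  150.        ]
idx [ 615.5 -110.8  136. ] 46.9 -50.5
ptr [643.  -38.5  99. ] 67.8 32.2
ptrside [637.9 -41.6  99. ] 61.9 32.3
top 64 [276.9 160.2] [324.8 207. ]
top 45 [285.2 163. ] [320.4 197.3]
top 31 [291.2 166.9] [315.8 190.9]
top 74 [271.7 165.6] [322.1 215.1]
side 64 [241.4 169.3] [287.5 190.9]
side 45 [247.8 159.3] [280.7 173.9]
side 31 [252.8 156.9] [275.5 166.8]
side 74 [239.1 196. ] [290.6 222.9]
top 64 [275.  158.7] [322.9 205.5]
top 45 [283.2 161.4] [318.4 195.7]
top 31 [289.1 165.3] [313.8 189.2]
top 74 [269.9 164.3] [320.4 213.7]
side 64 [239.4 169.9] [285.6 191.6]
side 45 [245.7 159.9] [278.7 174.6]
side 31 [250.7 157.5] [273.6 167.5]
side 74 [237.1 196.7] [288.8 223.6]
top 64 [275.9 159.5] [323.9 206.3]
top 45 [284.2 162.2] [319.4 196.5]
top 31 [290.2 166.1] [314.8 190.1]
top 74 [270.8 164.9] [321.2 214.4]
side 64 [240.4 169.6] [286.5 191.2]
side 45 [246.8 159.6] [279.7 174.3]
side 31 [251.7 157.2] [274.6 167.2]
side 74 [238.1 196.4] [289.7 223.3]
```

White mixer confirmed, centre about (587,-72). The pointer is at bearing about 32° and the index bar at about -50.5°, so the ring starts near -1.44 rad. My plan is to close the fingers and turn the tool so its y axis points radially outward. I'll go in between two ribs at bearing -118° and roll the ring ccw in 225° strokes.

{"fn": "play_rows", "kwargs": {"motion": [[[4, -2.6, 0, 4, 0], [8, -5.3, 0, 8, 0], [12, -8, 0, 12, 0], [16, -10.6, 0, 16, 0], [20, -13.3, 0, 20, 0], [24, -16, 0, 24, 0], [28, -18.6, 0, 28, 0], [32, -21.3, 0, 32, 0], [36, -24, 0, 36, 0], [40, -26.6, 0, 40, 0], [44, -29.3, 0, 44, 0], [47.5, -31.6, 0, 46, 0]]]}}

```text
t: 1.5
ee_pos: [548.9, -143.9, 255.8]
tcp_rot: [-3.048, 0.759, -0.001]
ft_force: [0.4, -0.3, -0.4]
finger_gap: 0.9
grip_force: 0.0
```

```bash
cat > st.py <<'E'
from h import *
C=np.array([587,-72.])
s=observe();R=cv2.Rodrigues(s["tcp_rot"])[0];d=s["ee_pos"][:2]-C
b=np.arctan2(d[1],d[0]);F=s["ft_force"]
print("t",s["t"],"pos",s["ee_pos"].round(1),"r",np.hypot(*d).round(1),"bear",np.degrees(b).round(1),"yhead",np.degrees(np.arctan2(R[1,1],R[0,1])).round(1),"zt",R[:,2].round(3),"q",s["joint_pos"].round(2),"F",F.round(1),"Frad",(F[0]*np.cos(b)+F[1]*np.sin(b)).round(1),"Ftan",(-F[0]*np.sin(b)+F[1]*np.cos(b)).round(1),"gap",s["finger_gap"].round(1))
E
python3 st.py
```

```text
Traceback (most recent call last):
  File "st.py", line 5, in <module>
    print("t",s["t"],"pos",s["ee_pos"].round(1),"r",np.hypot(*d).round(1),"bear",np.degrees(b).round(1),"yhead",np.degrees(np.arctan2(R[1,1],R[0,1])).round(1),"zt",R[:,2].round(3),"q",s["joint_pos"].round(2),"F",F.round(1),"Frad",(F[0]*np.cos(b)+F[1]*np.sin(b)).round(1),"Ftan",(-F[0]*np.sin(b)+F[1]*np.cos(b)).round(1),"gap",s["finger_gap"].round(1))
                                                                                                                                                                                                                                                                                                                                      ^^^^^^^^^^^^^^^^^^^^^
AttributeError: 'float' object has no attribute 'round'
```

{"fn": "play_rows", "kwargs": {"motion": [[[0, 0, 3, 0, 0], [0, 0, 6, 0, 0], [0, 0, 9, 0, 0], [0, 0, 12, 0, 0], [0, 0, 12, 0, 0], [0, 0, 12, 0, 0], [0, 0, 12, 0, 0]]]}}

```text
t: 2.2
ee_pos: [548.4, -147.1, 137.3]
tcp_rot: [3.048, -0.759, 0.004]
ft_force: [0.4, -0.5, -0.6]
finger_gap: 0.6
grip_force: 0.0
```

```bash
sed -i 's/s\["finger_gap"\].round(1)/round(s["finger_gap"],1)/' st.py; python3 st.py
python3 - <<'E'
from h import *
a=grab_frame("top");b=grab_frame("side")
A=cv2.resize(a["color"][145:225,260:340],(560,560),interpolation=cv2.INTER_CUBIC)
B=cv2.resize(b["color"][130:210,228:298],(490,560),interpolation=cv2.INTER_CUBIC)
cv2.imwrite("pics/crop1.png",cv2.resize(np.hstack([A,B]),(800,427)))
E
```

```text
t 2.2 pos [ 548.4 -147.1  137.3] r 84.5 bear -117.2 yhead -118.0 zt [ 0.003 -0.001 -1.   ] q [ 0.14  0.78  0.08  1.85 -0.11  0.51 -1.77] F [ 0.4 -0.5 -0.6] Frad 0.3 Ftan 0.5 gap 0.6
```

View pics/crop1.png

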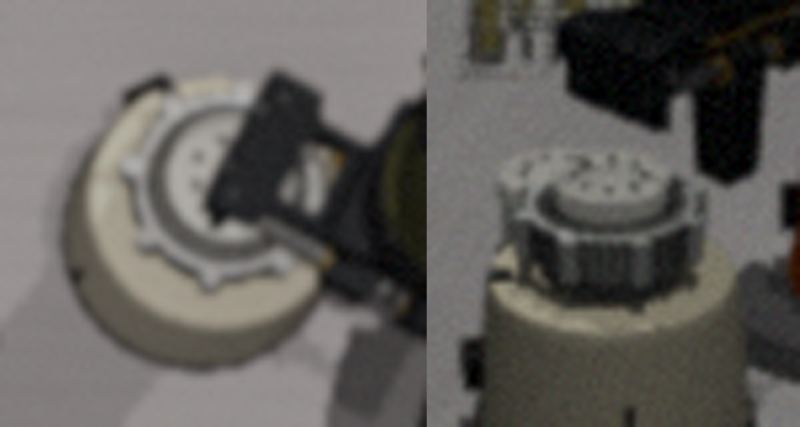

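The view shows the closed finger beside the ring on the far side, crop px (728,180). The body is above the ring and the jar, and the index bar is hidden under the hand. Next I'll go in radially.

{"fn": "play_rows", "kwargs": {"motion": [[[0, -0.6, 0, 0, 0], [0, -1.2, 0, 0, 0], [0, -1.7, 0, 0, 0], [0, -2, 0, 0, 0], [0, -2, 0, 0, 0], [0, -2, 0, 0, 0]]]}}

```text
t: 2.9
ee_pos: [556.7, -129.1, 135.6]
tcp_rot: [3.048, -0.759, -0.0]
ft_force: [0.3, -0.3, 0.5]
finger_gap: 0.3
grip_force: 0.0
```

```bash
python3 st.py
```

```text
t 2.9 pos [ 556.7 -129.1  135.6] r 64.7 bear -118.0 yhead -118.0 zt [-0. -0. -1.] q [ 0.1   0.79  0.08  1.84 -0.12  0.52 -1.8 ] F [ 0.3 -0.3  0.5] Frad 0.1 Ftan 0.4 gap 0.3
```

{"fn": "play_rows", "kwargs": {"motion": [[[0, -0.1, 0, 0, 0], [0, -0.2, 0, 0, 0], [0, -0.2, 0, 0, 0], [0, -0.2, 0, 0, 0]]]}}

```text
t: 3.3
ee_pos: [557.7, -127.4, 135.7]
tcp_rot: [3.048, -0.759, 0.0]
ft_force: [-0.6, 0.2, -0.2]
finger_gap: 0.1
grip_force: 0.0
```

```bash
python3 st.py
```

```text
t 3.3 pos [ 557.7 -127.4  135.7] r 62.7 bear -117.9 yhead -118.0 zt [ 0. -0. -1.] q [ 0.1   0.79  0.08  1.84 -0.12  0.52 -1.8 ] F [-0.6  0.2 -0.2] Frad 0.1 Ftan -0.6 gap 0.1
```

{"fn": "play_rows", "kwargs": {"motion": [[[0, -0.1, 0, 0, 0], [0, -0.2, 0, 0, 0], [0, -0.2, 0, 0, 0], [0, -0.2, 0, 0, 0]]]}}

```text
t: 3.7
ee_pos: [558.6, -125.5, 135.7]
tcp_rot: [3.049, -0.759, 0.0]
ft_force: [0.2, 0.3, 0.2]
finger_gap: 0.6
grip_force: 0.0
```

{"fn": "play_rows", "kwargs": {"motion": [[[0, -0.1, 0, 0, 0], [0, -0.2, 0, 0, 0], [0, -0.2, 0, 0, 0], [0, -0.2, 0, 0, 0]]]}}

```text
t: 4.1
ee_pos: [559.5, -123.8, 135.7]
tcp_rot: [3.048, -0.759, 0.0]
ft_force: [-0.3, -0.9, 0.0]
finger_gap: 0.7
grip_force: 0.2
```

```bash
python3 st.py
```

```text
t 4.1 pos [ 559.5 -123.8  135.7] r 58.6 bear -117.9 yhead -118.0 zt [-0. -0. -1.] q [ 0.09  0.79  0.08  1.83 -0.12  0.52 -1.81] F [-0.3 -0.9  0. ] Frad 1.0 Ftan 0.1 gap 0.7
```

{"fn": "play_rows", "kwargs": {"motion": [[[0, -0.1, 0, 0, 0], [0, -0.1, 0, 0, 0], [0, -0.1, 0, 0, 0]]]}}

```text
t: 4.4
ee_pos: [559.6, -123.6, 135.7]
tcp_rot: [3.047, -0.76, -0.0]
ft_force: [-1.8, -2.5, 0.5]
finger_gap: 0.4
grip_force: 1.4
```

```bash
python3 st.py
```

```text
t 4.4 pos [ 559.6 -123.6  135.7] r 58.4 bear -117.9 yhead -118.0 zt [-0.001 -0.001 -1.   ] q [ 0.09  0.79  0.08  1.83 -0.12  0.52 -1.81] F [-1.8 -2.5  0.5] Frad 3.0 Ftan -0.4 gap 0.4
```

{"fn": "play_rows", "kwargs": {"motion": [[[0, -0.1, 0, 0, 0], [0, -0.1, 0, 0, 0], [0, -0.1, 0, 0, 0]]]}}

```text
t: 4.7
ee_pos: [559.7, -123.5, 135.7]
tcp_rot: [3.046, -0.76, -0.001]
ft_force: [-2.4, -4.8, 1.5]
finger_gap: 0.5
grip_force: 2.6
```

```bash
python3 st.py
```

```text
t 4.7 pos [ 559.7 -123.5  135.7] r 58.3 bear -117.9 yhead -118.0 zt [-0.001 -0.002 -1.   ] q [ 0.09  0.79  0.09  1.83 -0.12  0.52 -1.81] F [-2.4 -4.8  1.5] Frad 5.3 Ftan 0.2 gap 0.5
```

Contact is at R≈58.5 with a soft stiffness of about 2.5 N/mm. I'll back off 2 mm to R=59 and roll the first 45°.

{"fn": "play_rows", "kwargs": {"motion": [[[0, 0.2, 0, 0, 0], [0.77, 0.15, 0, -7.5, 0], [1.53, 0, 0, -15, 0], [2.26, -0.25, 0, -22.5, 0], [2.95, -0.59, 0, -30, 0], [3.59, -1.02, 0, -37.5, 0], [4.17, -1.53, 0, -45, 0], [4.17, -1.53, 0, -45, 0], [4.17, -1.53, 0, -45, 0]]]}}

```text
t: 5.6
ee_pos: [605.4, -129.7, 135.7]
tcp_rot: [3.106, 0.46, 0.003]
ft_force: [1.6, -4.6, -2.1]
finger_gap: 0.4
grip_force: 2.6
```

```bash
python3 st.py
```

```text
t 5.6 pos [ 605.4 -129.7  135.7] r 60.6 bear -72.3 yhead -73.1 zt [ 0.002 -0.002 -1.   ] q [ 0.21  0.83 -0.12  1.69  0.16  0.63 -1.28] F [ 1.6 -4.6 -2.1] Frad 4.9 Ftan 0.2 gap 0.4
```

```bash
cat > pic.py <<'E'
import sys
from h import *
a=grab_frame("top");b=grab_frame("side")
A=cv2.resize(a["color"][145:225,260:340],(560,560),interpolation=cv2.INTER_CUBIC)
B=cv2.resize(b["color"][130:210,228:298],(490,560),interpolation=cv2.INTER_CUBIC)
cv2.imwrite(f"pics/{sys.argv[1]}.png",cv2.resize(np.hstack([A,B]),(800,427)))
E
python3 pic.py c2
```

```text
(no output)
```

View pics/c2.png

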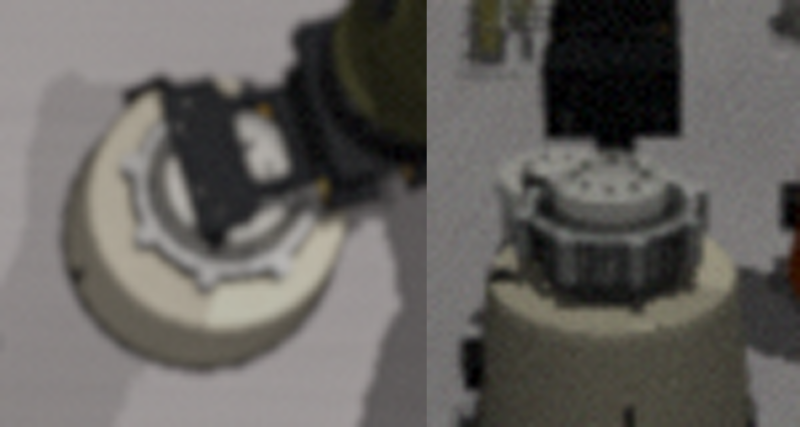

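The picture shows the index bar now visible in the side view at crop px (540,182), so the ring has turned. I'll work out its bearing.

Run:
```python
from h import *
g=grab_frame("side")
q=at_z(g,(228+113/5.33,130+182/5.33),138);
for C in ((587,-72),(587,-75)):
    d=q[:2]-np.array(C);print(q.round(1),np.hypot(*d),np.degrees(np.arctan2(d[1],d[0])))
    for b in (-20,-10,0,10,20):
        p=proj(g,[C[0]+46*np.cos(np.radians(b)),C[1]+46*np.sin(np.radians(b)),138])[0]; print(b,((p-[228,130])*5.33+[427,0]).round(0))
```

```text
[628.3 -72.8 138. ] 41.34617817068667 -1.1072256510509808
-20 [546. 169.]
-10 [537. 175.]
0 [531. 182.]
10 [527. 188.]
20 [526. 195.]
[628.3 -72.8 138. ] 41.39701347362533 3.047807614316951
-20 [548. 167.]
-10 [539. 173.]
0 [533. 179.]
10 [529. 186.]
20 [528. 193.]
```

{"fn": "play_rows", "kwargs": {"motion": [[[0.77, -0.05, 0, -7.5, 0], [1.53, -0.2, 0, -15, 0], [2.26, -0.45, 0, -22.5, 0], [2.95, -0.79, 0, -30, 0], [3.59, -1.22, 0, -37.5, 0], [4.17, -1.73, 0, -45, 0], [4.68, -2.31, 0, -52.5, 0], [5.11, -2.95, 0, -60, 0], [5.45, -3.64, 0, -67.5, 0], [5.7, -4.37, 0, -75, 0], [5.7, -4.37, 0, -75, 0]]]}}

```text
t: 6.85
ee_pos: [649.7, -68.4, 136.3]
tcp_rot: [2.177, 2.26, 0.011]
ft_force: [6.9, -0.7, -3.5]
finger_gap: 0.3
grip_force: 3.5
```

```bash
python3 st.py
```

```text
t 6.85 pos [649.7 -68.4 136.3] r 62.8 bear 3.3 yhead 2.1 zt [ 0.008  0.002 -1.   ] q [ 0.29  0.9  -0.48  1.57  0.53  0.79 -0.38] F [ 6.9 -0.7 -3.5] Frad 6.8 Ftan -1.1 gap 0.3
```

{"fn": "play_rows", "kwargs": {"motion": [[[0, 0.5, 0, 0, 0], [0.8, 0.45, 0, -7.5, 0], [1.58, 0.29, 0, -15, 0], [2.33, 0.04, 0, -22.5, 0], [3.05, -0.32, 0, -30, 0], [3.71, -0.76, 0, -37.5, 0], [4.31, -1.29, 0, -45, 0], [4.84, -1.89, 0, -52.5, 0], [5.28, -2.55, 0, -60, 0], [5.64, -3.27, 0, -67.5, 0], [5.89, -4.02, 0, -75, 0], [5.89, -4.02, 0, -75, 0]]]}}

```text
t: 8.05
ee_pos: [603.6, -10.8, 136.1]
tcp_rot: [-0.354, -3.121, -0.003]
ft_force: [0.5, 0.3, -0.5]
finger_gap: 0.5
grip_force: 0.3
```

```bash
sed -i 's/587,-72/590,-72/' st.py; python3 st.py; python3 pic.py c3
```

```text
t 8.05 pos [603.6 -10.8 136.1] r 62.7 bear 77.5 yhead 77.1 zt [-0.     0.002 -1.   ] q [ 0.36  0.93 -0.79  1.71  0.84  0.87  0.55] F [ 0.5  0.3 -0.5] Frad 0.4 Ftan -0.4 gap 0.5
```

View pics/c3.png

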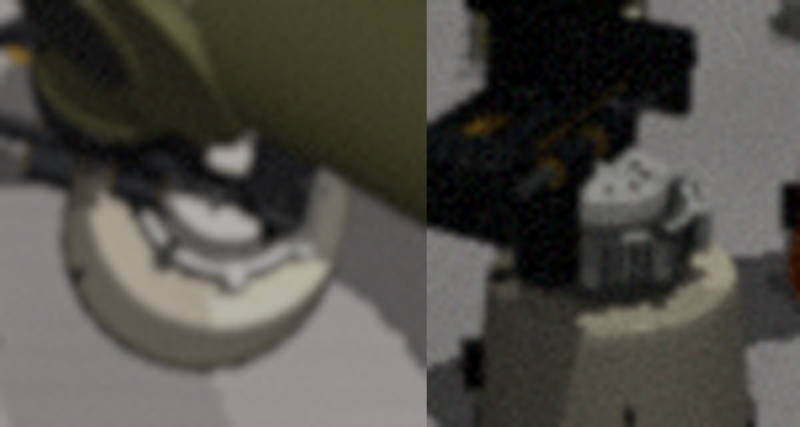

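Run:
```python
from h import *
f=grab_frame("top");g=grab_frame("side");C=np.array([590,-72.])
for c in ((235,278),(305,250),(165,265),(148,215)):
    q=at_z(f,(260+c[0]/5.33,145+c[1]/5.33),136);d=q[:2]-C;print(c,np.hypot(*d).round(1),np.degrees(np.arctan2(d[1],d[0])).round(1))
for b in range(40,220,20):
    P=[C[0]+46*np.cos(np.radians(b)),C[1]+46*np.sin(np.radians(b)),138]
    print(b,((proj(f,P)[0]-[260,145])*5.33).round(0),((proj(g,P)[0]-[228,130])*5.33+[427,0]).round(0))
```

```text
(235, 278) 49.2 -173.1
(305, 250) 52.2 -131.3
(165, 265) 51.3 147.7
(148, 215) 40.5 118.3
40 [162. 104.] [527. 208.]
60 [140. 128.] [543. 220.]
80 [129. 158.] [568. 228.]
100 [128. 191.] [598. 232.]
120 [140. 222.] [630. 231.]
140 [161. 247.] [660. 225.]
160 [190. 265.] [683. 215.]
180 [223. 271.] [697. 202.]
200 [256. 266.] [700. 189.]
```

{"fn": "play_rows", "kwargs": {"motion": [[[0, -0.2, 0, 0, 0], [0.78, -0.25, 0, -7.5, 0], [1.55, -0.4, 0, -15, 0], [2.3, -0.66, 0, -22.5, 0], [3, -1, 0, -30, 0], [3.65, -1.44, 0, -37.5, 0], [4.24, -1.96, 0, -45, 0], [4.24, -1.96, 0, -45, 0], [4.24, -1.96, 0, -45, 0]]]}}

```text
t: 9.15
ee_pos: [557.8, -22.1, 135.5]
tcp_rot: [0.86, -3.02, 0.0]
ft_force: [-1.4, 0.6, 0.6]
finger_gap: 0.4
grip_force: 0.6
```

```bash
python3 st.py
python3 - <<'E'
from h import *
f=grab_frame("top");g=grab_frame("side");C=np.array([590,-72.])
for b in range(90,270,10):
    P=[C[0]+46*np.cos(np.radians(b)),C[1]+46*np.sin(np.radians(b)),137.5]
    r=[]
    for im in(f,g):
        p=proj(im,P)[0]; r.append(int(cv2.getRectSubPix(im["color"],(2,2),tuple(map(float,p))).mean()))
    print(b,r)
E
```

```text
t 9.15 pos [557.8 -22.1 135.5] r 59.4 bear 122.9 yhead 121.8 zt [-0.001 -0.001 -1.   ] q [ 0.47  0.95 -0.95  1.85  0.99  0.91  1.16] F [-1.4  0.6  0.6] Frad 1.3 Ftan 0.9 gap 0.4
90 [15, 42]
100 [17, 42]
110 [20, 16]
120 [26, 5]
130 [30, 8]
140 [39, 5]
150 [18, 6]
160 [18, 3]
170 [59, 5]
180 [71, 8]
190 [35, 8]
200 [43, 8]
210 [28, 8]
220 [28, 7]
230 [37, 11]
240 [40, 17]
250 [45, 23]
260 [48, 19]
```

{"fn": "play_rows", "kwargs": {"motion": [[[0, 2.5, 0, 0, 0], [-1.1, 2.43, 0, 7.5, 0], [-2.17, 2.21, 0, 15, 0], [-3.21, 1.86, 0, 22.5, 0], [-4.2, 1.37, 0, 30, 0], [-5.11, 0.76, 0, 37.5, 0], [-5.94, 0.04, 0, 45, 0], [-6.66, -0.79, 0, 52.5, 0], [-7.27, -1.7, 0, 60, 0], [-7.76, -2.69, 0, 67.5, 0], [-8.11, -3.73, 0, 75, 0], [-8.33, -4.8, 0, 82.5, 0]]]}}

```text
t: 10.45
ee_pos: [655.0, -18.6, 135.7]
tcp_rot: [1.349, 2.837, -0.001]
ft_force: [-0.7, 0.4, 0.1]
finger_gap: 0.7
grip_force: 0.0
```

{"fn": "play_rows", "kwargs": {"motion": [[[-1.1, -0.07, 0, 7.5, 0], [-2.17, -0.29, 0, 15, 0], [-3.21, -0.64, 0, 22.5, 0], [-4.2, -1.13, 0, 30, 0], [-5.11, -1.74, 0, 37.5, 0], [-5.94, -2.46, 0, 45, 0], [-6.66, -3.29, 0, 52.5, 0], [-7.27, -4.2, 0, 60, 0], [-7.76, -5.19, 0, 67.5, 0], [-8.11, -6.23, 0, 75, 0], [-8.33, -7.3, 0, 82.5, 0], [-8.4, -8.4, 0, 90, 0]]]}}

```text
t: 11.65
ee_pos: [643.1, -137.2, 135.8]
tcp_rot: [2.959, 1.051, 0.0]
ft_force: [-0.2, 0.0, 0.6]
finger_gap: 0.3
grip_force: 0.0
```

```bash
python3 st.py; python3 pic.py c4
```

```text
t 11.65 pos [ 643.1 -137.2  135.8] r 84.0 bear -50.8 yhead -50.9 zt [ 0.001 -0.001 -1.   ] q [ 0.27  0.88 -0.26  1.55  0.3   0.74 -1.  ] F [-0.2  0.   0.6] Frad -0.1 Ftan -0.1 gap 0.3
```

View pics/c4.png

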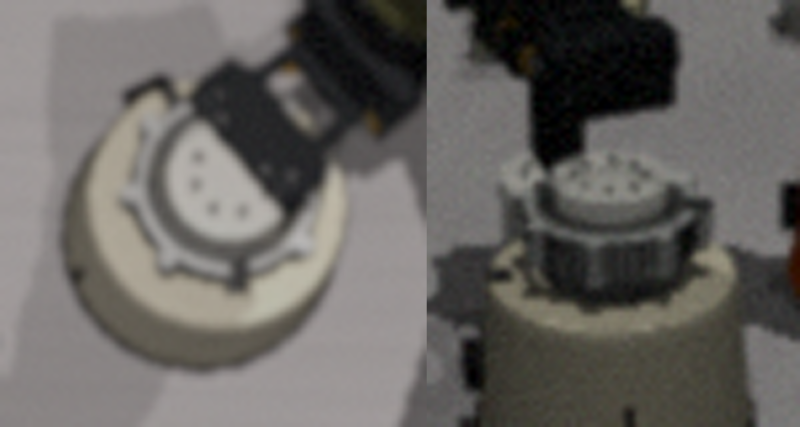

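The index bar is now plainly visible in the top view at crop (240,274) and in the side view at (690,210). That puts its bearing near 187°, so no rib was skipped.

{"fn": "play_rows", "kwargs": {"motion": [[[-1.21, -0.09, 0, 8.25, 0], [-2.39, -0.35, 0, 16.5, 0], [-3.52, -0.77, 0, 24.75, 0], [-4.57, -1.36, 0, 33, 0], [-5.54, -2.08, 0, 41.25, 0], [-6.39, -2.94, 0, 49.5, 0], [-7.1, -3.92, 0, 57.75, 0], [-7.67, -4.98, 0, 66, 0], [-8.08, -6.12, 0, 74.25, 0], [-8.33, -7.3, 0, 82.5, 0], [-8.4, -8.51, 0, 90.75, 0], [-8.3, -9.71, 0, 99, 0]]]}}

```text
t: 12.95
ee_pos: [517.5, -113.4, 135.8]
tcp_rot: [-2.726, 1.561, -0.0]
ft_force: [0.3, 1.1, 0.1]
finger_gap: 0.3
grip_force: 0.0
```

```bash
python3 st.py
cat > bar.py <<'E'
from h import *
C=np.array([590,-72.])
f=grab_frame("top");g=grab_frame("side")
def sc(im):
    col=im["color"].astype(np.float32).mean(2);o=[]
    for b in range(0,360,3):
        a=np.radians(b);v=[]
        for r in (41,44,47,50):
            for w in (-2,0,2):
                P=[C[0]+r*np.cos(a)-w*np.sin(a),C[1]+r*np.sin(a)+w*np.cos(a),137.5]
                p=proj(im,P)[0]; v.append(cv2.getRectSubPix(col,(1,1),tuple(map(float,p)))[0,0])
        o.append(int(np.mean(v)))
    return o
for n,im in(("top",f),("side",g)):
    o=sc(im); print(n,[(3*i,o[i]) for i in range(120) if o[i]==min(o[max(0,i-4):i+5])])
for c in((240,276),): 
    q=at_z(f,(260+c[0]/5.33,145+c[1]/5.33),137.5);d=q[:2]-C;print(np.hypot(*d),np.degrees(np.arctan2(d[1],d[0])))
E
python3 bar.py
```

```text
t 12.95 pos [ 517.5 -113.4  135.8] r 83.5 bear -150.3 yhead -149.6 zt [ 0.001  0.    -1.   ] q [ 0.02  0.76  0.18  1.97 -0.3   0.44 -2.18] F [0.3 1.1 0.1] Frad -0.8 Ftan -0.8 gap 0.3
top [(33, 105), (63, 138), (66, 138), (87, 131), (90, 131), (108, 115), (111, 115), (129, 121), (192, 40), (195, 40), (243, 31), (273, 35), (300, 43), (321, 45), (354, 153), (357, 153)]
side [(33, 87), (36, 87), (39, 87), (69, 82), (84, 80), (87, 80), (90, 80), (111, 77), (129, 81), (180, 40), (183, 40), (222, 88), (225, 88), (270, 124), (288, 112), (306, 124), (333, 135), (336, 135), (354, 133)]
48.74531678411667 -170.44538028697932
```

{"fn": "play_rows", "kwargs": {"motion": [[[0, -1.5, 0, 0, 0], [0, -2.45, 0, 0, 0], [0.78, -2.5, 0, -7.5, 0], [1.54, -2.65, 0, -15, 0], [2.28, -2.9, 0, -22.5, 0], [2.98, -3.25, 0, -30, 0], [3.62, -3.68, 0, -37.5, 0], [4.21, -4.19, 0, -45, 0], [4.72, -4.78, 0, -52.5, 0], [5.15, -5.43, 0, -60, 0], [5.5, -6.12, 0, -67.5, 0], [5.75, -6.86, 0, -75, 0]]]}}

```text
t: 14.25
ee_pos: [604.5, -130.2, 135.2]
tcp_rot: [3.11, 0.437, -0.005]
ft_force: [-2.1, 0.3, -0.2]
finger_gap: 0.5
grip_force: 1.8
```

```bash
python3 st.py; python3 bar.py | head -2
```

```text
t 14.25 pos [ 604.5 -130.2  135.2] r 60.0 bear -76.0 yhead -74.0 zt [-0.003 -0.001 -1.   ] q [ 0.22  0.84 -0.15  1.68  0.19  0.64 -1.32] F [-2.1  0.3 -0.2] Frad -0.8 Ftan -2.0 gap 0.5
top [(12, 44), (33, 42), (63, 147), (66, 147), (90, 126), (135, 128), (153, 125), (156, 125), (177, 128), (192, 127), (222, 151), (255, 50), (288, 18), (291, 18), (294, 18), (297, 18)]
side [(27, 81), (51, 61), (96, 73), (111, 74), (150, 71), (174, 81), (225, 120), (258, 90), (288, 75), (357, 112)]
```

{"fn": "play_rows", "kwargs": {"motion": [[[0.78, -0.05, 0, -7.5, 0], [1.54, -0.2, 0, -15, 0], [2.28, -0.45, 0, -22.5, 0], [2.98, -0.8, 0, -30, 0], [3.62, -1.23, 0, -37.5, 0], [4.21, -1.74, 0, -45, 0], [4.72, -2.33, 0, -52.5, 0], [5.15, -2.98, 0, -60, 0], [5.5, -3.67, 0, -67.5, 0], [5.75, -4.41, 0, -75, 0], [5.9, -5.17, 0, -82.5, 0], [5.95, -5.95, 0, -90, 0]]]}}

```text
t: 15.55
ee_pos: [647.9, -57.3, 135.6]
tcp_rot: [1.896, 2.501, -0.0]
ft_force: [0.6, -2.1, -2.3]
finger_gap: -0.0
grip_force: 1.3
```

```bash
python3 st.py; python3 bar.py | head -2
```

```text
t 15.55 pos [647.9 -57.3 135.6] r 59.8 bear 14.3 yhead 15.7 zt [ 0.002 -0.002 -1.   ] q [ 0.31  0.92 -0.56  1.57  0.61  0.83 -0.22] F [ 0.6 -2.1 -2.3] Frad 0.1 Ftan -2.2 gap -0.0
top [(0, 18), (3, 18), (6, 18), (9, 18), (12, 18), (15, 18), (90, 125), (111, 134), (135, 127), (159, 124), (180, 132), (201, 134), (222, 154), (264, 51), (267, 51), (288, 49), (291, 49), (318, 42), (354, 18), (357, 18)]
side [(0, 17), (93, 77), (96, 77), (99, 77), (105, 77), (108, 77), (111, 77), (150, 78), (174, 92), (231, 120), (234, 120), (252, 121), (255, 121), (270, 121), (288, 112), (309, 120), (357, 21)]
```

{"fn": "play_rows", "kwargs": {"motion": [[[0.78, -0.05, 0, -7.5, 0], [1.54, -0.2, 0, -15, 0], [2.28, -0.45, 0, -22.5, 0], [2.98, -0.8, 0, -30, 0], [3.62, -1.23, 0, -37.5, 0], [4.21, -1.74, 0, -45, 0], [4.72, -2.33, 0, -52.5, 0], [5.15, -2.98, 0, -60, 0], [5.5, -3.67, 0, -67.5, 0], [5.75, -4.41, 0, -75, 0], [5.9, -5.17, 0, -82.5, 0], [5.95, -5.95, 0, -90, 0]]]}}

```text
t: 16.85
ee_pos: [574.6, -14.5, 136.0]
tcp_rot: [-0.425, 3.11, 0.0]
ft_force: [3.2, -0.1, -2.0]
finger_gap: 0.4
grip_force: 1.3
```

```bash
python3 st.py; python3 bar.py | head -2
```

```text
t 16.85 pos [574.6 -14.5 136. ] r 59.5 bear 105.0 yhead 105.5 zt [ 0.002  0.001 -1.   ] q [ 0.44  0.95 -0.91  1.8   0.96  0.9   0.91] F [ 3.2 -0.1 -2. ] Frad -0.9 Ftan -3.1 gap 0.4
top [(0, 62), (18, 65), (21, 65), (48, 29), (81, 17), (117, 21), (120, 21), (204, 82), (249, 34), (252, 34), (321, 53), (336, 54), (339, 54), (342, 54), (345, 54), (348, 54), (351, 54)]
side [(0, 42), (51, 7), (54, 7), (57, 7), (72, 7), (87, 6), (105, 2), (126, 6), (192, 77), (195, 77), (198, 77), (267, 17), (270, 17), (297, 15), (300, 15), (339, 13), (342, 13)]
```

{"fn": "play_rows", "kwargs": {"motion": [[[0.73, -0.04, 0, -7, 0], [1.44, -0.18, 0, -14, 0], [2.13, -0.4, 0, -21, 0], [2.79, -0.7, 0, -28, 0], [3.41, -1.08, 0, -35, 0], [3.98, -1.53, 0, -42, 0], [3.98, -1.53, 0, -42, 0], [3.98, -1.53, 0, -42, 0]]]}}

```text
t: 17.75
ee_pos: [539.5, -40.0, 135.6]
tcp_rot: [1.503, -2.758, 0.0]
ft_force: [-0.2, -1.1, 0.7]
finger_gap: 0.4
grip_force: 0.0
```

```bash
python3 st.py; python3 bar.py | head -2
```

```text
t 17.75 pos [539.5 -40.  135.6] r 59.8 bear 147.7 yhead 147.2 zt [-0.001 -0.    -1.   ] q [ 0.56  0.98 -1.06  1.9   1.07  0.97  1.55] F [-0.2 -1.1  0.7] Frad -0.5 Ftan 1.0 gap 0.4
top [(51, 53), (66, 50), (114, 15), (129, 16), (132, 16), (177, 15), (213, 28), (216, 28), (243, 65), (246, 65), (267, 55), (270, 55), (306, 59), (324, 57), (357, 68)]
side [(0, 87), (21, 84), (24, 84), (54, 73), (57, 73), (60, 73), (120, 22), (144, 4), (159, 4), (162, 4), (180, 3), (183, 3), (186, 3), (189, 3), (249, 6), (252, 6), (306, 120), (357, 88)]
```

{"fn": "play_rows", "kwargs": {"motion": [[[0, 2.5, 0, 0, 0], [-1.1, 2.43, 0, 7.5, 0], [-2.17, 2.21, 0, 15, 0], [-3.21, 1.86, 0, 22.5, 0], [-4.2, 1.37, 0, 30, 0], [-5.11, 0.76, 0, 37.5, 0], [-5.94, 0.04, 0, 45, 0], [-6.66, -0.79, 0, 52.5, 0], [-7.27, -1.7, 0, 60, 0], [-7.76, -2.69, 0, 67.5, 0], [-8.11, -3.73, 0, 75, 0], [-8.33, -4.8, 0, 82.5, 0]]]}}

```text
t: 19.05
ee_pos: [625.1, 5.1, 135.8]
tcp_rot: [0.691, 3.065, -0.0]
ft_force: [0.0, 0.2, 0.7]
finger_gap: 0.4
grip_force: 0.0
```

{"fn": "play_rows", "kwargs": {"motion": [[[-1.1, -0.07, 0, 7.5, 0], [-2.17, -0.29, 0, 15, 0], [-3.21, -0.64, 0, 22.5, 0], [-4.2, -1.13, 0, 30, 0], [-5.11, -1.74, 0, 37.5, 0], [-5.94, -2.46, 0, 45, 0], [-6.66, -3.29, 0, 52.5, 0], [-7.27, -4.2, 0, 60, 0], [-7.76, -5.19, 0, 67.5, 0], [-8.11, -6.23, 0, 75, 0], [-8.33, -7.3, 0, 82.5, 0], [-8.4, -8.4, 0, 90, 0]]]}}

```text
t: 20.25
ee_pos: [665.4, -107.0, 135.9]
tcp_rot: [2.655, 1.678, 0.001]
ft_force: [0.4, -0.4, -0.1]
finger_gap: 0.9
grip_force: 0.0
```

{"fn": "play_rows", "kwargs": {"motion": [[[-1.21, -0.09, 0, 8.25, 0], [-2.39, -0.35, 0, 16.5, 0], [-3.52, -0.77, 0, 24.75, 0], [-4.57, -1.36, 0, 33, 0], [-5.54, -2.08, 0, 41.25, 0], [-6.39, -2.94, 0, 49.5, 0], [-7.1, -3.92, 0, 57.75, 0], [-7.67, -4.98, 0, 66, 0], [-8.08, -6.12, 0, 74.25, 0], [-8.33, -7.3, 0, 82.5, 0], [-8.4, -8.51, 0, 90.75, 0], [-8.3, -9.71, 0, 99, 0]]]}}

```text
t: 21.45
ee_pos: [542.0, -140.9, 136.0]
tcp_rot: [3.0, -0.931, 0.001]
ft_force: [0.7, 0.5, -0.6]
finger_gap: 0.4
grip_force: 0.0
```

```bash
python3 st.py; python3 bar.py | head -2; python3 pic.py c5
```

```text
t 21.45 pos [ 542.  -140.9  136. ] r 84.0 bear -124.8 yhead -124.5 zt [ 0.001 -0.    -1.   ] q [ 0.14  0.78  0.05  1.87 -0.08  0.49 -1.93] F [ 0.7  0.5 -0.6] Frad -0.8 Ftan 0.3 gap 0.4
top [(0, 160), (36, 146), (39, 146), (66, 150), (90, 120), (123, 74), (126, 74), (156, 120), (159, 120), (180, 118), (183, 118), (201, 114), (237, 30), (303, 35), (306, 35)]
side [(24, 103), (27, 103), (63, 82), (87, 76), (90, 76), (93, 76), (96, 76), (120, 37), (150, 75), (171, 79), (174, 79), (270, 123), (288, 112), (306, 121), (357, 121)]
```

View pics/c5.png

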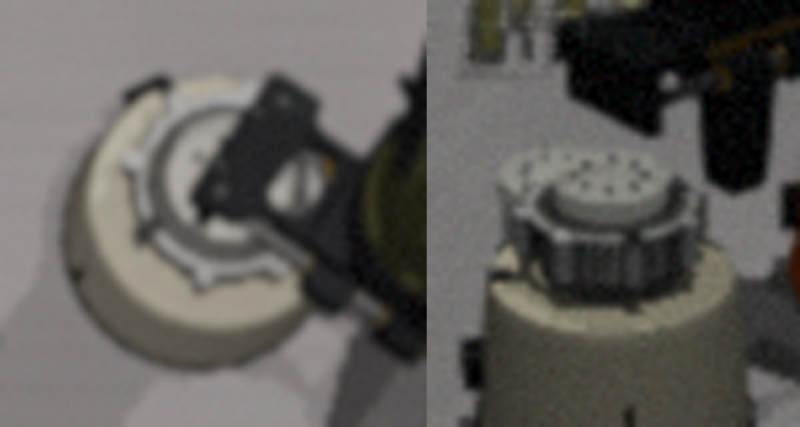

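The bar is at about 122°, seen at top crop (145,232) and picked up by the detector in both cameras. That's exactly as predicted, ring ≈ 7.85 rad, so 270° remain.

{"fn": "play_rows", "kwargs": {"motion": [[[0, -1.5, 0, 0, 0], [0, -2.45, 0, 0, 0], [0.78, -2.5, 0, -7.5, 0], [1.54, -2.65, 0, -15, 0], [2.28, -2.9, 0, -22.5, 0], [2.98, -3.25, 0, -30, 0], [3.62, -3.68, 0, -37.5, 0], [4.21, -4.19, 0, -45, 0], [4.72, -4.78, 0, -52.5, 0], [5.15, -5.43, 0, -60, 0], [5.5, -6.12, 0, -67.5, 0], [5.75, -6.86, 0, -75, 0]]]}}

```text
t: 22.85
ee_pos: [628.4, -118.0, 135.4]
tcp_rot: [2.938, 1.108, -0.003]
ft_force: [-1.8, -2.2, -0.6]
finger_gap: 0.7
grip_force: 2.1
```

```bash
python3 st.py; python3 bar.py | head -2
```

```text
t 22.85 pos [ 628.4 -118.   135.4] r 59.9 bear -50.1 yhead -48.7 zt [-0.001 -0.003 -1.   ] q [ 0.27  0.87 -0.3   1.61  0.36  0.72 -1.05] F [-1.8 -2.2 -0.6] Frad 0.5 Ftan -2.8 gap 0.7
top [(0, 126), (33, 63), (90, 137), (93, 137), (114, 126), (132, 132), (168, 122), (171, 122), (195, 73), (225, 144), (228, 144), (306, 25), (309, 25), (312, 25), (315, 25)]
side [(45, 72), (48, 72), (51, 72), (81, 71), (129, 77), (189, 48), (225, 115), (249, 124), (252, 124), (288, 108), (333, 49)]
```

{"fn": "play_rows", "kwargs": {"motion": [[[0.78, -0.05, 0, -7.5, 0], [1.54, -0.2, 0, -15, 0], [2.28, -0.45, 0, -22.5, 0], [2.98, -0.8, 0, -30, 0], [3.62, -1.23, 0, -37.5, 0], [4.21, -1.74, 0, -45, 0], [4.72, -2.33, 0, -52.5, 0], [5.15, -2.98, 0, -60, 0], [5.5, -3.67, 0, -67.5, 0], [5.75, -4.41, 0, -75, 0], [5.9, -5.17, 0, -82.5, 0], [5.95, -5.95, 0, -90, 0]]]}}

```text
t: 24.15
ee_pos: [634.8, -32.5, 135.7]
tcp_rot: [1.299, 2.859, -0.0]
ft_force: [1.6, -3.4, -1.0]
finger_gap: 0.6
grip_force: 1.5
```

```bash
python3 st.py; python3 bar.py | head -2
```

```text
t 24.15 pos [634.8 -32.5 135.7] r 59.7 bear 41.4 yhead 41.1 zt [ 0.001 -0.001 -1.   ] q [ 0.34  0.94 -0.7   1.61  0.74  0.87  0.06] F [ 1.6 -3.4 -1. ] Frad -1.0 Ftan -3.7 gap 0.6
top [(3, 13), (45, 28), (93, 136), (96, 136), (117, 126), (129, 126), (132, 126), (135, 126), (138, 126), (168, 124), (183, 123), (207, 143), (228, 143), (300, 26), (330, 31), (357, 15)]
side [(21, 4), (24, 4), (27, 4), (30, 4), (114, 80), (162, 74), (165, 74), (168, 74), (204, 123), (225, 118), (228, 118), (252, 128), (288, 96), (357, 11)]
```

{"fn": "play_rows", "kwargs": {"motion": [[[0.78, -0.05, 0, -7.5, 0], [1.54, -0.2, 0, -15, 0], [2.28, -0.45, 0, -22.5, 0], [2.98, -0.8, 0, -30, 0], [3.62, -1.23, 0, -37.5, 0], [4.21, -1.74, 0, -45, 0], [4.72, -2.33, 0, -52.5, 0], [5.15, -2.98, 0, -60, 0], [5.5, -3.67, 0, -67.5, 0], [5.75, -4.41, 0, -75, 0], [5.9, -5.17, 0, -82.5, 0], [5.95, -5.95, 0, -90, 0]]]}}

```text
t: 25.45
ee_pos: [550.8, -25.2, 136.1]
tcp_rot: [-1.101, 2.94, 0.003]
ft_force: [2.1, 1.2, -0.3]
finger_gap: 0.8
grip_force: 1.1
```

```bash
python3 st.py; python3 bar.py | head -2
```

```text
t 25.45 pos [550.8 -25.2 136.1] r 61.0 bear 130.0 yhead 131.1 zt [ 0.001  0.003 -1.   ] q [ 0.52  0.98 -1.03  1.87  1.05  0.96  1.27] F [ 2.1  1.2 -0.3] Frad -0.5 Ftan -2.4 gap 0.8
top [(0, 61), (3, 61), (6, 61), (57, 51), (102, 15), (105, 15), (108, 15), (111, 15), (114, 15), (162, 24), (165, 24), (210, 27), (213, 27), (249, 49), (252, 49), (312, 58), (315, 58), (330, 59), (333, 59), (336, 59), (351, 60), (354, 60), (357, 60)]
side [(24, 29), (87, 41), (90, 41), (132, 4), (147, 3), (150, 3), (189, 3), (192, 3), (222, 6), (282, 4), (285, 4), (339, 110)]
```

{"fn": "play_rows", "kwargs": {"motion": [[[0.31, -0.01, 0, -3, 0], [0.62, -0.03, 0, -6, 0], [0.93, -0.07, 0, -9, 0], [1.24, -0.13, 0, -12, 0], [1.44, -0.18, 0, -14, 0], [1.64, -0.23, 0, -16, 0], [1.69, -0.24, 0, -16.5, 0], [1.69, -0.24, 0, -16.5, 0]]]}}

```text
t: 26.35
ee_pos: [539.0, -38.7, 135.8]
tcp_rot: [-1.507, 2.756, 0.002]
ft_force: [0.8, 2.5, -0.4]
finger_gap: 0.5
grip_force: 1.1
```

```bash
python3 st.py; python3 bar.py | head -2; python3 pic.py c6
```

```text
t 26.35 pos [539.  -38.7 135.8] r 60.9 bear 146.8 yhead 147.3 zt [-0.     0.001 -1.   ] q [ 0.57  0.99 -1.08  1.9   1.09  0.99  1.53] F [ 0.8  2.5 -0.4] Frad 0.7 Ftan -2.5 gap 0.5
top [(51, 54), (69, 50), (120, 14), (123, 14), (174, 17), (177, 17), (210, 27), (213, 27), (243, 62), (264, 56), (267, 56), (270, 56), (303, 59), (306, 59), (321, 58), (357, 69)]
side [(33, 37), (66, 74), (108, 43), (144, 5), (159, 4), (162, 4), (171, 4), (186, 4), (189, 4), (192, 4), (249, 4), (276, 33), (354, 90)]
```

View pics/c6.png

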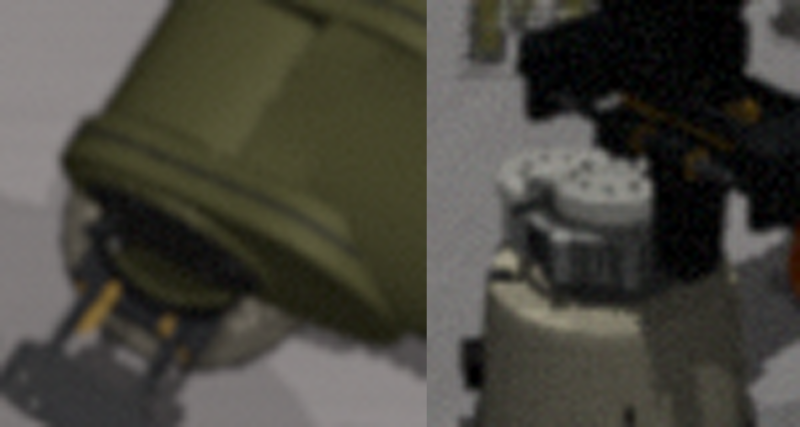

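The side view shows the bar at crop (530,205), above the pointer at (505,272). The detector puts it at 33° against the pointer's 32°. I'll back off a little, retreat outward and lift.

{"fn": "play_rows", "kwargs": {"motion": [[[-0.3, 0, 0, 0, 0], [-0.3, 1, 0, 0, 0], [-0.3, 3, 0, 0, 0], [-0.3, 5, 0, 0, 0], [-0.3, 5, -4, 0, 0], [-0.3, 5, -8, 0, 0], [-0.3, 5, -12, 0, 0], [-4, 7, -14, 0, 0], [-8, 9, -14, 0, 0], [-8, 12, -14, 0, 0], [-8, 12, -14, 0, 0], [-8, 12, -14, 0, 0]]]}}

```text
t: 27.75
ee_pos: [480.0, 91.9, 275.6]
tcp_rot: [1.513, -2.752, 0.003]
ft_force: [0.7, -0.5, -0.0]
finger_gap: 0.5
grip_force: 0.0
```

```bash
python3 st.py; python3 bar.py | head -2
python3 - <<'E'
from h import *
a=cv2.imread("pics/top0.png");f=grab_frame("top");g=grab_frame("side")
B=cv2.resize(g["color"][130:230,210:310],(400,400),interpolation=cv2.INTER_CUBIC)
cv2.imwrite("pics/end.png",np.hstack([cv2.resize(f["color"][90:240,190:390],(400,300)),B[:300]]))
E
```

```text
t 27.75 pos [480.   91.9 275.6] r 197.4 bear 123.9 yhead 147.6 zt [ 0.    -0.002 -1.   ] q [ 0.42  0.75 -1.23  1.91  0.81  1.1   1.42] F [ 0.7 -0.5 -0. ] Frad -0.8 Ftan -0.3 gap 0.5
top [(30, 81), (33, 81), (72, 46), (138, 63), (141, 63), (144, 63), (159, 64), (162, 64), (177, 63), (258, 45), (288, 154), (306, 157), (309, 157), (312, 157), (324, 157), (333, 157), (351, 155), (354, 155)]
side [(36, 50), (66, 86), (84, 91), (87, 91), (96, 91), (144, 49), (147, 49), (168, 52), (171, 52), (222, 125), (225, 125), (237, 125), (270, 127), (288, 118), (306, 130), (357, 124)]
```

View pics/end.png

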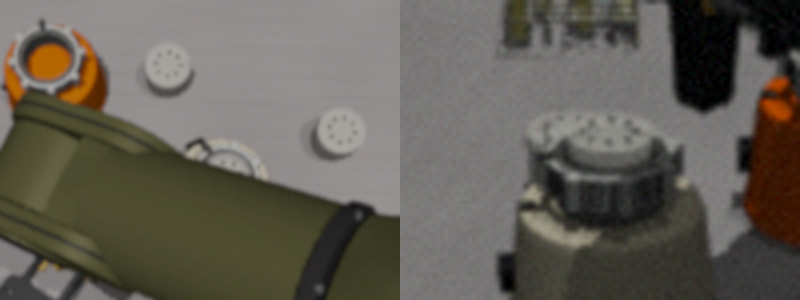

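The bar reads about 32–35°, seen next to the pointer in the top view at (200,150). The jar is seated, the jars are in place and the arm is clear, so I'm handing in.

```bash
python3 -c "
from station import *
print(sign_off())"
```

```text
the job is handed in; nothing more can be done
None
```

I rolled the lock ring counter-clockwise to its third meeting with the pointer and handed the job in at about 28 s. In both cameras the bar sits within about 4° of the pointer (about 17° is allowed). The cup jar is seated, the other two jars stand where they were and the arm is clear; the tip box was hidden in the last view, though the hand never went near it, and no verdict came back.

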